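Pin the grinder gear head and rock its armature free

TASK

Slide the loose locking pin fully home through the hole in the stand's upright into the side boss of the grinder gear head, so that the gear head is held down in its stand. Then grip the armature by its core and rock it side to side, towards the pin and away from it, while easing it up, until its tight bearing comes free of the bore; do not haul it straight up, because the stand only sits on the bench and must stay flat on it. Finish while still holding the armature, upright over the bore with its lower end (the pinion) just clear above the gear head and not touching it, the pin still home and everything else on the bench left where it was.

Things in the scene. Friction and masses are not known exactly. Their poses are not given: they have to be found in the camera images.
- stand: Holding stand, 3.6 kg, loose on the bench: grey steel base 190 (x) x 230 (y) x 14 mm with two steel uprights 50 wide (x), 14 thick (y), tops 64 mm above the bench, outer faces at y = +56.5 and -56.5 mm. The left (+y) one has the pin hole, the right one a fixed spigot in the gear head's other boss. Origin: centre of the underside; y points from the spigot to the pin hole, z up, spindle at -x.
- pin_hole (a point): Mouth of the pin hole: its centre on the outer (+y) face of the left upright, 42 mm above the bench. Axes as the stand. The hole, 14 mm in diameter with a 1.5 mm chamfer, runs level along the stand's -y, 14 mm through the upright; after a 1.5 mm gap follows the 14.5 mm hole of the gear head's side boss, 23 mm deep.
- gearhead: Cast aluminium gear head of an angle grinder, 62 x 66 x 62 mm, 0.75 kg, loose in the stand until pinned, its 74 x 74 mm motor flange upwards and level at z = +62 mm. Origin: centre of its underside, 14 mm above the bench; axes as the stand. Spindle nose to -x; side bosses with holes at y = +41 and -41 mm (hole axis z = +28 mm). It has 1 to 2 mm of play.
- bore_mouth (a point): Centre of the bearing bore (30 mm dia, 9 mm deep) in the flange's top face, 62 mm above the gear head's origin. It grips the bearing all round: a straight pull takes over 55 N, more than the stand and its load weigh (48 N). Leaning takes 1 to 2 N m; swings of 5 to 8 degrees each way, raising the bearing about 13 mm per radian swung, walk it out; after 7 to 9 mm it is free.
- armature: Motor armature, 0.38 kg, upright in the gear head, bearing in the bore. Origin: pinion tip at its lower end; z along the shaft, up; seated, it is 39 mm above the gear head's origin. Along z (mm): pinion 0-12 (14 dia), bearing 14-23 (30 dia), shaft 23-32, black fan 32-46 (56 dia), copper winding 41-46 and 96-102, steel core 46-96 (37 dia), commutator 102-117 (24 dia), shaft end 117-127.
- armature_core (a point): Point on the axis 80 mm above the armature's origin, in the upper part of the laminated core (37 mm dia), the place to grip; seated, it is 133 mm above the bench. The core ends 16 mm above it, the shaft end 47 mm above it; the fan's rim is 45 mm below it and stands 9 mm above the flange, which it touches at about 18 degrees of lean.
- armature_top (a point): Upper end of the armature's shaft, on the axis, 127 mm above its origin.
- pin: Locking pin, 0.11 kg, lying on the bench: square aluminium grip 22 x 22 x 60 mm with four thin dark bands, steel shank 12 mm dia, 36 mm long, its last 5 mm tapered to 8 mm. Origin: on the axis at the shoulder between them; grip to y = +60 mm, shank to -36 mm; axis 11 mm above the bench when lying. Home: origin at pin_hole, y as the stand's y. It may swap places with the drift.
- drift: Bystander: dark steel drift punch, square shaft 13 mm thick with a thin round nose, 115 mm long overall; origin under the shaft.
- stator: Bystander: stator, steel ring 60 mm in diameter with copper windings, 55 mm tall; origin at the centre of the underside.
- housing: Bystander: blue motor housing, an open tube 72 mm in diameter, 90 mm tall; origin at the centre of the underside.
- meter: Bystander: test meter 145 x 75 x 34 mm, lying; origin at the centre of the underside.
- screwdriver: Bystander: screwdriver, 200 mm long, lying; origin under its middle.
- spanner: Bystander: spanner, 150 mm long, lying; origin under its middle.
- shroud: Bystander: black fan shroud ring, 72 mm in diameter, 12 mm tall; origin at the centre of the underside.
- tray: Bystander: grey screw tray 110 x 150 x 28 mm; origin at the centre of the underside.

How it is judged:
By the outcome, as a careful person would: the job done as asked, in the order asked, and still so for the second after the job is handed in, while the arm keeps its last pose, push and grip.
It also fails if it takes over 53 s, if anything falls off the work surface, if the arm or the gripper's body presses on something with over 40 N, if the wrist force passes 120 N, or if a joint passes its speed limit or range.

ROBOT

A 6-joint arm with a two-finger parallel gripper is mounted at the origin on the work surface. World frame = base frame: x ahead of the robot, y to its left, z up, the work surface at z = 0. Lengths are in m, angles in rad, forces in N, time in s.
With the tool pointing down it reaches from about 0.3 to 0.875 m from the base axis. Payload 6.4 kg.
Tool frame: the origin (TCP) lies at the very end of the fingers, on their centre line; the grasp point (between the pads) lies 19 mm behind it; z points along the fingers, y is the line along which they close (so a half turn about z gives the same grasp; the last joint's range is limited). The gripper opens to 85 mm and grips with 20 to 120 N. Pads are 22 mm wide; open, the fingers measure 114 mm over their backs; the gripper's body (76 mm by 85 mm) begins 54 mm behind the grasp point. The pads swing forward as they close: fully open they stand 13 mm farther back than shut.
Start: joints at [1.081, 0.181, 1.607, -0, 1.354, -0.206], TCP at [0.161, 0.552, 0.231] pointing down, gripper open.
Joint ranges: [-2.99, 2.99], [-0.89, 2.07], [0.3, 2.58], [-1.14, 4.28], [0, 2.63], [-3.12, 3.12]. Speed limits (rad/s): [2.57, 2.57, 3.01, 3.14, 3.14, 3.14].

INTERFACE

Orientations are given as a unit quaternion [w, x, y, z].
In Python, from bench import ctrl gives the robot as it stands.
- The arm moves only by the tool jog_arm, never from a script. Its argument "series" is a list that holds one entry, the list of rows, each a list of 7 numbers: the shift along the tool's x, y, z in mm, then the turn, a rotation vector about the tool's x, y, z in rad, then the finger opening in mm, from 0 to 85.4. In form: [[[tx, ty, tz, rx, ry, rz, gripper], ...]]. A call has exactly 10 rows; each row shifts and turns the commanded pose from where the row before left it, along the tool's axes as they then stand; what a row does not reach is not made up. A row lasts 1/10 s, in which the tool goes at most 50 mm and 8.59 degrees, less where a joint would pass 70% of its speed; a pose out of reach is approached as far as the arm can. A call with a gripper value outside its range is refused whole. The fingers move at their own pace and stop on an object; the grip force is fixed at half the most. Time passes only in rows, so rows that do not move let the fingers close, or fill a call up. It gives the time, the measured TCP pose, the force, the opening and the grip force at its end, in the units of the state.
- ctrl.get_obs(): the state, without advancing time (a new reading comes with each control period).
- ctrl.camera(name): name is "side" or "top"; returns a dict with "frame" (420x560x3 uint8, blue, green, red), "z_map" (420x560 float32, m along the optical axis (not along the pixel's ray), 0 where there is no reading), "fx", "fy", "cx", "cy" (pixels), "xyz" and "rotation" of the camera in the world. Camera axes: x right, y down, z forward; pixel columns grow to the right and rows downward; lengths in m; the calibration is good to about 2 mm. A picture is of the moment at which its call begins.
- ctrl.hand_in(): hands the job in; it is judged then, once.
The state is a dict: "time_s": time; "q": joint angles; "dq": joint speeds; "joint_efforts": joint torques, N m; "eef_pos": TCP position; "eef_rot": TCP orientation; "wrist_force": force on the tool from outside, world axes, zero at the start; "torque": the same for the moment, N m; "opening": opening from 0.0 (shut) to 1.0 (fully open); "grasp_force": force on a finger pad.
Only numpy, scipy, OpenCV 4.12 (cv2) and the standard library are available. Lean on these libraries where they do the work, as an engineer would, in place of code of your own. Each camera call takes 0.05 s, during which the arm holds its last target. There are 200 camera calls.

## Working session

There is one attempt and no reset: what is moved stays moved. The work goes in short steps, Python scripts to look and compute and a tool call to move; the robot and the scene stay as the last step left them, time stands still between calls to the robot, and variables do not carry over. Pictures are saved under pics/ and viewed, at most 10 in all, crops included, and the job is handed in when it is done.

Besides the shell and the picture viewer there is one more tool, called after "Call:" in YAML: its name, and indented under it one key for each argument. jog_arm: Moves the arm, as the interface text tells. Its arguments: {"type":"object","properties":{"series":{"type":"array"}},"required":["series"]}

```bash
mkdir -p pics; ls; python3 - <<'E'
from bench import ctrl
import cv2,numpy as np
o=ctrl.get_obs();print({k:np.round(v,3).tolist() for k,v in o.items()})
for n in("side","top"):
    c=ctrl.camera(n);cv2.imwrite(f"pics/{n}0.png",c["frame"]);np.savez(f"{n}0.npz",**c)
    print(n,c["fx"],c["fy"],c["cx"],c["cy"],np.round(c["xyz"],4),np.round(c["rotation"],4).tolist(),(c["z_map"]>0).mean())
E
```

```text
pics
{'time_s': 0.0, 'q': [1.081, 0.182, 1.608, 0.0, 1.354, -0.206], 'dq': [0.001, 0.002, 0.0, 0.0, 0.001, 0.0], 'joint_efforts': [0.002, -44.486, -35.134, -0.0, 0.009, -0.0], 'eef_pos': [0.161, 0.552, 0.23], 'eef_rot': [-0.0, 0.141, 0.99, -0.001], 'wrist_force': [0.688, 0.132, 0.87], 'torque': [0.024, -0.009, -0.024], 'grasp_force': 0.0, 'opening': 1.005}
side 461.44699094258664 461.44699094258664 283.3872770622464 208.70130393719677 [-0.4099 -0.8853  0.8497] [-0.47, 0.7929, -0.3303, 0.2033] 0.9959778911564626
top 442.9808915431726 442.9808915431726 272.3594339386417 207.41490723351635 [0.3226 0.0146 1.2609] [-0.063, 0.7047, -0.7032, 0.0709] 0.996062925170068
```

View pics/side0.png

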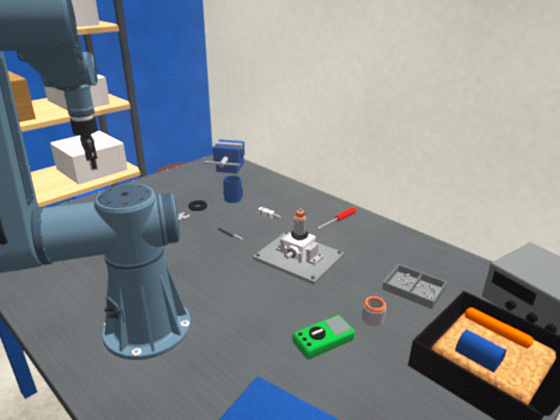

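View pics/top0.png

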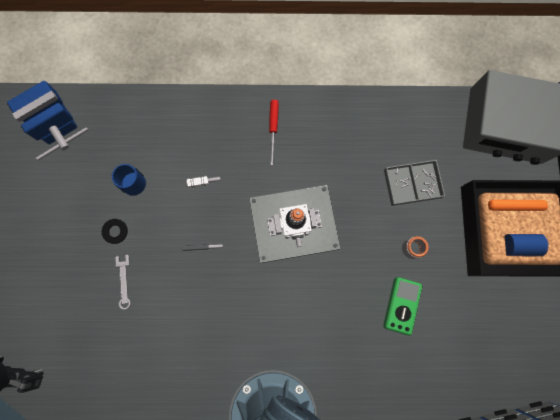

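Side: pin at (268,212), drift (230,234), stand with armature (298,250). Top: pin at (203,182) with shank to the right (-y), stand centre at (295,223), armature top near (296,214), spindle pointing down (-x). Now measure.

```bash
cat > h.py <<'E'
import numpy as np,cv2
from scipy.spatial.transform import Rotation as R
def load(n): return dict(np.load(n))
def Rm(c):
    q=c["rotation"]; return R.from_quat([q[1],q[2],q[3],q[0]]).as_matrix()
def pts(c):
    z=c["z_map"]; v,u=np.mgrid[:z.shape[0],:z.shape[1]]
    return np.stack([(u-c["cx"])/c["fx"]*z,(v-c["cy"])/c["fy"]*z,z],-1)@Rm(c).T+c["xyz"]
def plane(c,uv,h):
    uv=np.atleast_2d(uv).astype(float); d=np.c_[(uv-[c["cx"],c["cy"]])/[c["fx"],c["fy"]],np.ones(len(uv))]@Rm(c).T
    return c["xyz"]+d*((h-c["xyz"][2])/d[:,2])[:,None]
def proj(c,p):
    q=(np.atleast_2d(p)-c["xyz"])@Rm(c); return q[:,:2]/q[:,2:]*[c["fx"],c["fy"]]+[c["cx"],c["cy"]]
E
python3 - <<'E'
from h import *
t=load("top0.npz");s=load("side0.npz")
for c,n,b in((t,"top",(170,150,350,270)),(s,"side",(210,190,360,290))):
    P=pts(c)
    x0,y0,x1,y1=b
    cv2.imwrite(f"pics/{n}_crop.png",cv2.resize(c["frame"][y0:y1,x0:x1],None,fx=4.4,fy=4.4,interpolation=cv2.INTER_CUBIC))
    m=np.zeros(P.shape[:2],bool);m[y0:y1,x0:x1]=1
    bench=m&(np.abs(P[...,2])<.006);print(n,"bench z",np.median(P[bench][:,2]))
    g=c["frame"].astype(int)
    # pin: bright blob above bench
    for nm,bb in(("pin",(180,170,225,195) if n=="top" else (255,203,285,222)),):
        a=np.zeros_like(m);a[bb[1]:bb[3],bb[0]:bb[2]]=1
        k=a&(P[...,2]>.006);Q=P[k];mu=Q.mean(0)
        e=np.linalg.svd(Q[:,:2]-mu[:2],full_matrices=False)[2][0]
        pr=(Q[:,:2]-mu[:2])@e
        print(nm,k.sum(),mu,np.percentile(Q[:,2],[50,90,100]),e,pr.min(),pr.max())
    arm=m&(P[...,2]>.15); Q=P[arm]
    for lo,hi in((.15,.16),(.16,.171),(.171,.19)):
        q=Q[(Q[:,2]>lo)&(Q[:,2]<hi)]
        if len(q): print("arm",lo,len(q),q.mean(0),q.min(0),q.max(0))
    base=m&(np.abs(P[...,2]-.014)<.004)&(np.ptp(g,axis=2)<30)&(g.mean(2)>90)
    n_,l,st,ce=cv2.connectedComponentsWithStats(base.astype(np.uint8))
    i=1+st[1:,4].argmax(); 
    cnt=cv2.findContours((l==i).astype(np.uint8),cv2.RETR_EXTERNAL,cv2.CHAIN_APPROX_NONE)[0][0][:,0]
    W=plane(c,cnt,.014)[:,:2].astype(np.float32)
    print("base",st[i],np.median(P[l==i][:,2]),cv2.minAreaRect(W),"ctr")
    fl=m&(np.abs(P[...,2]-.076)<.004);
    F=P[fl];print("flange",fl.sum(),np.median(F[:,2]),cv2.minAreaRect(F[:,:2].astype(np.float32)))
    up=m&(np.abs(P[...,2]-.064)<.004);F=P[up];print("up",F.shape,cv2.minAreaRect(F[:,:2].astype(np.float32)))
E
```

```text
top bench z -0.0004948584659327793
pin 248 [0.62722298 0.20187522 0.05884572] [0.01997701 0.02395025 1.26088499] [0.82150489 0.57020147] -0.3570622560323381 0.0540280272803113
arm 0.15 54 [ 0.51480546 -0.05958862  0.15332937] [ 0.50263288 -0.07832608  0.15005662] [ 0.53425867 -0.04509928  0.15934628]
arm 0.16 53 [ 0.51634785 -0.06052222  0.16805774] [ 0.50608031 -0.07216351  0.1623866 ] [ 0.52871277 -0.04925704  0.17094546]
arm 0.171 23 [ 0.51761279 -0.059482    0.17497707] [ 0.50714005 -0.07162083  0.17100685] [ 0.52804177 -0.04912703  0.18016221]
base [ 250  185   90   78 3449] 0.01371218929578455 ((0.5176764726638794, -0.06075640022754669), (0.188524067401886, 0.22893008589744568), 9.869099617004395) ctr
flange 342 0.07597959993994197 ((0.5177227854728699, -0.0606670044362545), (0.07449544966220856, 0.07413461804389954), 10.101924896240234)
up (192, 3) ((0.5083585381507874, -0.0616719126701355), (0.07559151202440262, 0.1141098290681839), 5.321732997894287)
side bench z 0.0014261859829785006
pin 137 [0.62803845 0.19769886 0.02329433] [0.0178227  0.02443761 0.84971068] [-0.67876368 -0.73435678] -0.1067673641051519 1.499827616007467
arm 0.15 45 [ 0.5107543  -0.06540264  0.1541157 ] [ 0.4992039  -0.07955364  0.15007157] [ 0.53490886 -0.04152165  0.15938428]
arm 0.16 32 [ 0.51237365 -0.06515319  0.1668481 ] [ 0.50307136 -0.07520166  0.16078654] [ 0.52941523 -0.04967129  0.17072381]
arm 0.171 22 [ 0.51605527 -0.06128433  0.17495705] [ 0.50783403 -0.0704668   0.17111006] [ 0.52559452 -0.0516101   0.18262879]
base [ 253  232   91   50 1399] 0.015169813096402196 ((0.515782356262207, -0.061899334192276), (0.19531112909317017, 0.23385807871818542), 10.56484317779541) ctr
flange 187 0.07684405722085075 ((0.515597403049469, -0.061260148882865906), (0.07769498974084854, 0.0775790736079216), 10.195784568786621)
up (117, 3) ((0.53626549243927, 0.12663312256336212), (0.5007967948913574, 0.09110476076602936), 83.81523132324219)
```

View pics/top_crop.png

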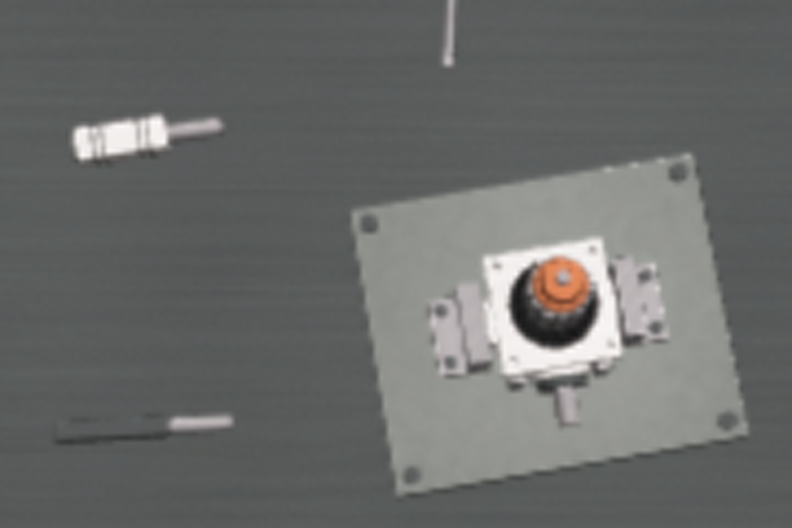

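View pics/side_crop.png

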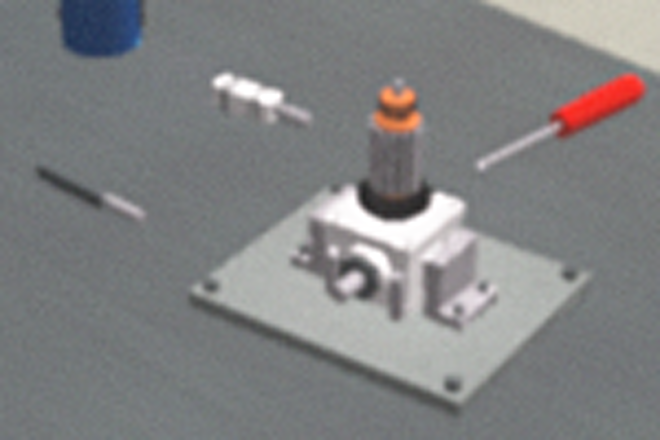

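Crops: top shows the pin grip around crop (120,138) with shank tip at (222,125), stand rotated ~10°, flange centred; side shows the armature upright, pin grip with bands at (248,97). Now the pin pose from both views.

```bash
python3 - <<'E'
from h import *
for n,bb in(("top",(180,170,228,195)),("side",(250,200,287,226))):
    c=load(n+"0.npz");P=pts(c);x0,y0,x1,y1=bb
    g=c["frame"].max(2).astype(int)
    a=np.zeros(g.shape,bool);a[y0:y1,x0:x1]=1
    z=P[...,2]
    k=a&(z>.005)&(z<.03)&(c["z_map"]>0)
    n_,l,st,_=cv2.connectedComponentsWithStats(k.astype(np.uint8),connectivity=8);i=1+st[1:,4].argmax();k=l==i
    Q=P[k]
    print(n,k.sum(),"z top",np.percentile(Q[:,2],[50,80,95]))
    # grip: top face
    G=Q[Q[:,2]>.0185]
    print(" face rect",cv2.minAreaRect(G[:,:2].astype(np.float32)),G.mean(0))
    br=a&(g>135);n_,l,st,_=cv2.connectedComponentsWithStats(br.astype(np.uint8),connectivity=8);i=1+st[1:,4].argmax()
    v,u=np.nonzero(l==i);W=plane(c,np.c_[u,v],.011)[:,:2];mu=W.mean(0);e=np.linalg.svd(W-mu)[2][0];e*=np.sign(e[1]);pr=(W-mu)@e
    print(" bright",len(u),mu,e,np.degrees(np.arctan2(-e[0],e[1])),pr.min(),pr.max(),"tip",mu+e*pr.min(),"end",mu+e*pr.max())
    S=Q[(Q[:,2]<.0185)&(Q[:,1]<.175)]; print(" shank",len(S),S.mean(0) if len(S) else "")
E
```

```text
top 240 z top [0.0199053  0.02227014 0.02464782]
 face rect ((0.6395726799964905, 0.20328383147716522), (0.02253957837820053, 0.09311637282371521), 10.411317825317383) [0.63720315 0.21738622 0.02160039]
 bright 197 [0.64188502 0.21141007] [-0.14745067  0.98906941] 8.47921798672354 -0.0564222375255679 0.039972308858581634 tip [0.65020452 0.15560456] end [0.63599107 0.25094545]
 shank 27 [0.64471119 0.16294172 0.01362936]
side 139 z top [0.01767978 0.02258524 0.02541119]
 face rect ((0.6381713151931763, 0.20178073644638062), (0.030885858461260796, 0.0891367718577385), 12.779711723327637) [0.634707   0.21179748 0.02263157]
 bright 127 [0.64845117 0.21656778] [0.03989308 0.99920395] -2.28631156425019 -0.06025219664194759 0.054746303649590315 tip [0.64604753 0.15636355] end [0.65063517 0.27127051]
 shank 18 [0.64330716 0.16223434 0.01355792]
```

```bash
cat >> h.py <<'E'
def pose():
    from bench import ctrl
    o=ctrl.get_obs();q=o["eef_rot"];return np.array(o["eef_pos"]),R.from_quat([q[1],q[2],q[3],q[0]]),o
def down(a): # tool down, tool y at angle a (deg) in world
    a=np.radians(a);y=np.array([np.cos(a),np.sin(a),0]);z=np.array([0,0,-1.]);return R.from_matrix(np.c_[np.cross(y,z),y,z])
def rows(p0,R0,p1,R1,n):
    r=(R0.inv()*R1).as_rotvec()/n
    M=sum((R0*R.from_rotvec(k*r)).as_matrix() for k in range(n))
    return np.round(np.r_[np.linalg.solve(M,(p1-p0)*1000),r],4)
def show():
    p,r,o=pose();m=r.as_matrix()
    print("t",round(o["time_s"],2),"p",np.round(p,4),"yang",np.round(np.degrees(np.arctan2(m[1,1],m[0,1])),2),"z",np.round(m[:,2],4),"F",np.round(o["wrist_force"],1),"T",np.round(o["torque"],2),"op",round(float(o["opening"]),3),"gf",np.round(o["grasp_force"],1))
    return p,r
E
python3 - <<'E'
from h import *
p,r=show();print(rows(p,r,np.array([.636,.219,.231]),down(8.5),14).tolist())
E
```

```text
t 0.1 p [0.1607 0.5516 0.2305] yang 73.74 z [-8.0e-04 -1.4e-03 -1.0e+00] F [ 0.6 -1.   0.6] T [-0.   -0.04  0.05] op 0.998 gf 0.0
[-42.8577, 8.7726, -0.0462, -0.0001, 0.0, 0.0813]
```

Call:
jog_arm:
  series:
    - [[-42.9,8.8,0,0,0,0.0813,60],[-42.9,8.8,0,0,0,0.0813,60],[-42.9,8.8,0,0,0,0.0813,60],[-42.9,8.8,0,0,0,0.0813,60],[-42.9,8.8,0,0,0,0.0813,60],[-42.9,8.8,0,0,0,0.0813,60],[-42.9,8.8,0,0,0,0.0813,60],[-42.9,8.8,0,0,0,0.0813,60],[-42.9,8.8,0,0,0,0.0813,60],[-42.9,8.8,0,0,0,0.0813,60]]

```text
time_s: 1.1
eef_pos: [0.5462, 0.3664, 0.2306]
eef_rot: [-0.0, 0.523, 0.853, -0.0]
wrist_force: [0.5, -0.1, 0.1]
opening: 0.704
grasp_force: 0.0
```

Call:
jog_arm:
  series:
    - [[-42.9,8.8,0,0,0,0.0813,50],[-42.9,8.8,0,0,0,0.0813,50],[-42.9,8.8,0,0,0,0.0813,50],[-42.9,8.8,0,0,0,0.0813,50],[0,0,30,0,0,0,50],[0,0,30,0,0,0,50],[0,0,30,0,0,0,50],[0,0,30,0,0,0,50],[0,0,30,0,0,0,50],[0,0,0,0,0,0,50]]

```text
time_s: 2.1
eef_pos: [0.6328, 0.2186, 0.0754]
eef_rot: [-0.003, 0.653, 0.758, -0.004]
wrist_force: [-1.8, 1.2, -1.0]
opening: 0.586
grasp_force: 0.0
```

```bash
python3 - <<'E'
from h import *
from bench import ctrl
p,r=show();print(rows(p,r,np.array([.636,.219,.003]),down(8.5),1).tolist())
for n in("side","top"):
    c=ctrl.camera(n);np.savez(f"{n}1.npz",**c);f=c["frame"]
    u,v=proj(c,[.636,.219,.03])[0].astype(int);cv2.imwrite(f"pics/{n}1.png",cv2.resize(f[v-35:v+35,u-45:u+45],None,fx=5,fy=5,interpolation=cv2.INTER_CUBIC))
a=[cv2.imread(f"pics/{n}1.png") for n in("side","top")];a=[x[:340] for x in a];cv2.imwrite("pics/both1.png",cv2.resize(np.hstack(a),(800,302)))
E
```

```text
t 2.1 p [0.6328 0.2186 0.0754] yang 8.52 z [-0.0104 -0.0016 -0.9999] F [-1.8  1.2 -1. ] T [0.   0.04 0.02] op 0.586 gf 0.0
[-0.0829, 4.0218, 72.3316, -0.0105, 0.0001, 0.0003]
```

View pics/both1.png

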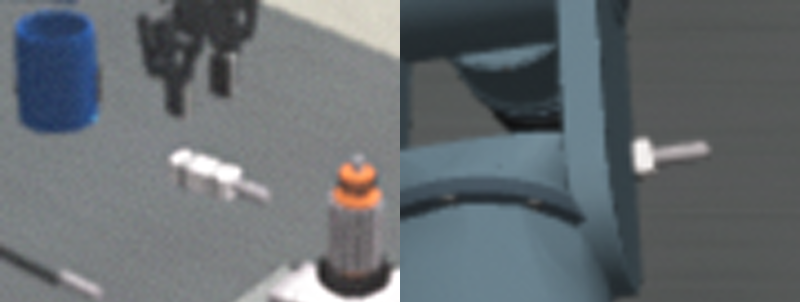

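The side crop shows the open fingers above and straddling the pin, the top view is hidden by the arm but for the shank tip. I'll descend partly and check settling.

Call:
jog_arm:
  series:
    - [[0,0,12,0,0,0,50],[0,0,12,0,0,0,50],[0,0,12,0,0,0,50],[0,0,12,0,0,0,50],[0,0,6,0,0,0,50],[0,0,4,0,0,0,50],[0,0,0,0,0,0,50],[0,0,0,0,0,0,50],[0,0,0,0,0,0,50],[0,0,0,0,0,0,50]]

```text
time_s: 3.2
eef_pos: [0.6374, 0.2195, 0.0239]
eef_rot: [0.0, 0.653, 0.758, 0.0]
wrist_force: [0.0, -0.1, -0.2]
opening: 0.586
grasp_force: 0.0
```

```bash
python3 - <<'E'
from h import *
p,r=show();print(rows(p,r,np.array([.636,.219,.003]),down(8.5),1).tolist())
E
```

```text
t 3.2 p [0.6374 0.2195 0.0239] yang 8.53 z [ 1.e-03  2.e-04 -1.e+00] F [ 0.  -0.1 -0.2] T [ 0.03  0.02 -0.04] op 0.586 gf 0.0
[-0.2449, -1.484, 20.9042, 0.001, -0.0, 0.0005]
```

Call:
jog_arm:
  series:
    - [[0,-0.7,7,0,0,0,50],[0,-0.7,6,0,0,0,50],[0,0,4,0,0,0,50],[0,0,2.5,0,0,0,50],[0,0,1,0,0,0,50],[0,0,0,0,0,0,50],[0,0,0,0,0,0,10],[0,0,0,0,0,0,10],[0,0,0,0,0,0,10],[0,0,0,0,0,0,10]]

```text
time_s: 4.2
eef_pos: [0.6361, 0.2193, 0.0034]
eef_rot: [0.0, 0.653, 0.758, 0.0]
wrist_force: [-0.0, 0.1, 2.3]
opening: 0.242
grasp_force: 61.0
```

Call:
jog_arm:
  series:
    - [[0,0,0,0,0,0,10],[0,0,0,0,0,0,10],[0,0,0,0,0,0,10],[0,0,0,0,0,0,10],[0,0,-5,0,0,0,10],[0,0,-10,0,0,0,10],[0,0,-15,0,0,0,10],[0,0,-15,0,0,0,10],[0,0,-10,0,0,0,10],[0,0,0,0,0,0,10]]

```text
time_s: 5.2
eef_pos: [0.6374, 0.2195, 0.0609]
eef_rot: [0.002, 0.653, 0.758, 0.002]
wrist_force: [-0.1, 0.6, -1.7]
opening: 0.241
grasp_force: 60.5
```

```bash
python3 - <<'E'
from h import *
from bench import ctrl
p,r=show()
c=ctrl.camera("side");np.savez("side2.npz",**c);f=c["frame"]
u,v=proj(c,[.636,.219,.07])[0].astype(int);cv2.imwrite(f"pics/side2.png",cv2.resize(f[v-35:v+35,u-45:u+45],None,fx=7,fy=7,interpolation=cv2.INTER_CUBIC))
E
```

```text
t 5.2 p [0.6374 0.2195 0.0609] yang 8.53 z [ 4.7e-03  8.0e-04 -1.0e+00] F [-0.1  0.6 -1.7] T [ 0.02 -0.03  0.01] op 0.241 gf 60.5
```

View pics/side2.png

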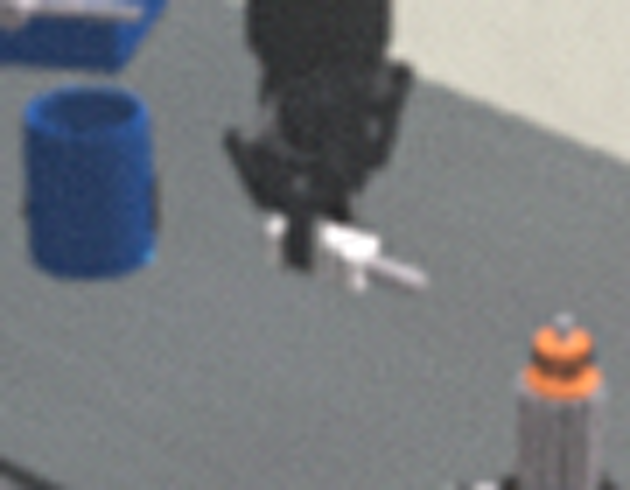

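The pin is gripped level near the rear half of its grip, shank free towards the bore side.

```bash
python3 - <<'E'
from h import *
p,r=show();print(rows(p,r,np.array([.490,.0895,.060]),down(10.2),8).tolist())
c=load("side2.npz");u,v=proj(c,[.636,.219,.07])[0].astype(int)
t=plane(c,[[427/7+u-45,285/7+v-35]],p[2]+.007)[0];print(t,(t-p)[:2]@[np.sin(np.radians(8.5)),-np.cos(np.radians(8.5))],(t-p)[:2]@[np.cos(np.radians(8.5)),np.sin(np.radians(8.5))])
E
```

```text
t 5.25 p [0.6366 0.2193 0.0595] yang 8.53 z [ 2.7e-03  4.0e-04 -1.0e+00] F [ 0.7 -0.4 -0.9] T [-0.04  0.02  0.03] op 0.238 gf 60.5
[-13.0696, -20.6941, -0.097, 0.0003, 0.0, -0.0036]
[0.65356083 0.15401665 0.06647889] 0.06710611428563838 0.007152984858074354
```

Call:
jog_arm:
  series:
    - [[-13.1,-20.7,0,0,0,-0.0036,10],[-13.1,-20.7,0,0,0,-0.0036,10],[-13.1,-20.7,0,0,0,-0.0036,10],[-13.1,-20.7,0,0,0,-0.0036,10],[-13.1,-20.7,0,0,0,-0.0036,10],[-13.1,-20.7,0,0,0,-0.0036,10],[-13.1,-20.7,0,0,0,-0.0036,10],[-13.1,-20.7,0,0,0,-0.0036,10],[0,0,0,0,0,0,10],[0,0,0,0,0,0,10]]

```text
time_s: 6.25
eef_pos: [0.4889, 0.089, 0.0577]
eef_rot: [-0.0, 0.642, 0.767, 0.0]
wrist_force: [0.4, 0.3, -1.4]
opening: 0.24
grasp_force: 60.6
```

```bash
python3 - <<'E'
from h import *
from bench import ctrl
p,r=show();im=[]
for n in("side","top"):
    c=ctrl.camera(n);np.savez(f"{n}3.npz",**c);f=c["frame"]
    u,v=proj(c,[.503,.02,.06])[0].astype(int);print(n,u,v)
    im.append(cv2.resize(f[v-28:v+28,u-25:u+25],None,fx=8,fy=8,interpolation=cv2.INTER_CUBIC))
cv2.imwrite("pics/both3.png",np.hstack(im))
E
```

```text
t 6.25 p [0.4889 0.089  0.0577] yang 10.11 z [-0.e+00  2.e-04 -1.e+00] F [ 0.4  0.3 -1.4] T [ 0.01 -0.05  0.03] op 0.24 gf 60.6
side 277 234
top 265 225
```

View pics/both3.png

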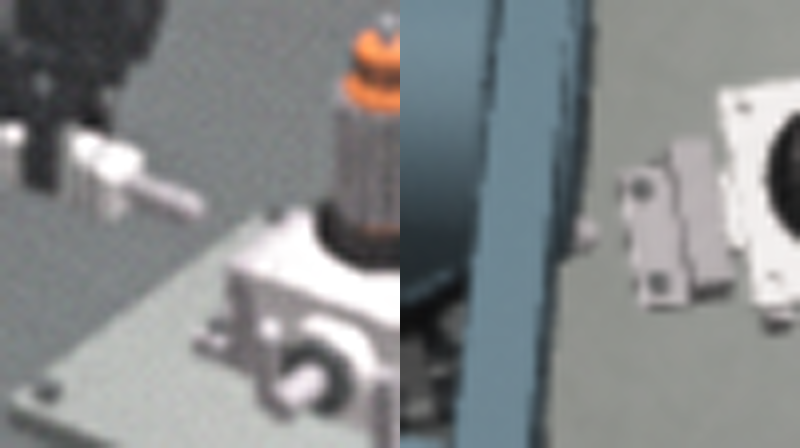

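Right (top): shank tip at crop (590,235), upright top face about (700,215); left (side): shank tip at (203,208). Triangulate these.

```bash
python3 - <<'E'
from h import *
p=np.array([.4889,.089,.0577]);t=load("top3.npz");s=load("side3.npz")
a=np.radians(10.1);e=np.array([-np.sin(a),np.cos(a)]);x=np.array([np.cos(a),np.sin(a)])
ut=np.array([[263.75,226.4]]);us=np.array([[277.4,232.]])
for z in(.055,.06,.065,.07,.075):
    A=plane(t,ut,z)[0];B=plane(s,us,z)[0];print(z,A[:2],B[:2],"top rel TCP along -y, x:",-(A-p)[:2]@e,(A-p)[:2]@x,"side:",-(B-p)[:2]@e,(B-p)[:2]@x)
S0=np.array([.5177,-.0608])
up=plane(t,[[265-25+300/8,225-28+215/8]],.064)[0];print("upright top ctr in stand (top)",(up[:2]-S0)@x,(up[:2]-S0)@e)
# depth around shank in side
P=pts(s);k=(P[...,2]>.045)&(P[...,2]<.085);
q=P[k];d=(q[:,:2]-p[:2]);m=(-(d@e)>.034)&(-(d@e)<.075)&(np.abs(d@x)<.02)
print(m.sum());o=q[m];print(np.round(np.c_[-(o[:,:2]-p[:2])@e,(o[:,:2]-p[:2])@x,o[:,2]],4)[::4])
# robot calibration: gripper finger position check is skipped
E
```

```text
0.055 [0.50096949 0.02475872] [0.517588   0.03640511] top rel TCP along -y, x: 0.06536233053383853 0.0006166733348897772 side: 0.05681075180829432 0.0190200311360285
0.06 [0.5002298  0.02471657] [0.51175263 0.03060605] top rel TCP along -y, x: 0.06527411269994948 -0.00011895586999974284 side: 0.06149661626694223 0.012258136330510292
0.065 [0.4994901  0.02467441] [0.50591727 0.024807  ] top rel TCP along -y, x: 0.0651858948660604 -0.0008545850748893705 side: 0.06618248072559008 0.005496241524992326
0.07 [0.4987504  0.02463226] [0.50008191 0.01900794] top rel TCP along -y, x: 0.06509767703217136 -0.0015902142797789426 side: 0.07086834518423808 -0.0012656532805258962
0.075 [0.4980107  0.02459011] [0.49424655 0.01320888] top rel TCP along -y, x: 0.06500945919828229 -0.0023258434846685147 side: 0.07555420964288592 -0.008027548086043806
upright top ctr in stand (top) -0.0024136207237614674 0.04913694452502608
36
[[ 0.0348  0.0021  0.071 ]
 [ 0.0387 -0.0033  0.0712]
 [ 0.0501  0.0033  0.0719]
 [ 0.0478 -0.0048  0.0713]
 [ 0.0607 -0.0005  0.0736]
 [ 0.0481 -0.0052  0.0678]
 [ 0.0606 -0.0002  0.0697]
 [ 0.0545 -0.0029  0.065 ]
 [ 0.0642  0.006   0.064 ]]
```

Tip is ~65 mm ahead of the TCP, axis ~7.5 mm above it, about 1.2 mm off toward -x. Lower and approach to ~4 mm before the face.

Call:
jog_arm:
  series:
    - [[0,1.2,6,0,0,0,10],[0,0,7,0,0,0,10],[0,0,7,0,0,0,10],[0,0,3,0,0,0,10],[-4,0,0,0,0,0,10],[-8,0,0,0,0,0,10],[-8,0,0,0,0,0,10],[-6,0,0,0,0,0,10],[0,0,0,0,0,0,10],[0,0,0,0,0,0,10]]

```text
time_s: 7.35
eef_pos: [0.4949, 0.0634, 0.035]
eef_rot: [0.0, 0.642, 0.767, 0.0]
wrist_force: [-0.4, 0.1, -1.1]
opening: 0.24
grasp_force: 60.6
```

```bash
python3 - <<'E'
from h import *
from bench import ctrl
p,r=show()
a=np.radians(10.15);d=p[:2]-[.5167,-.061];print("stand x,y",d@[np.cos(a),np.sin(a)],d@[-np.sin(a),np.cos(a)])
im=[]
for n in("side","top"):
    c=ctrl.camera(n);np.savez(f"{n}4.npz",**c);f=c["frame"]
    u,v=proj(c,[.505,.0,.045])[0].astype(int);print(n,u,v)
    im.append(cv2.resize(f[v-28:v+28,u-25:u+25],None,fx=8,fy=8,interpolation=cv2.INTER_CUBIC))
cv2.imwrite("pics/both4.png",np.hstack(im))
E
```

```text
t 7.35 p [0.4949 0.0634 0.035 ] yang 10.12 z [ 3.e-04  1.e-04 -1.e+00] F [-0.4  0.1 -1.1] T [ 0.04  0.05 -0.02] op 0.24 gf 60.6
stand x,y 0.00048722778094506883 0.12629096273065019
side 282 240
top 272 225
```

View pics/both4.png

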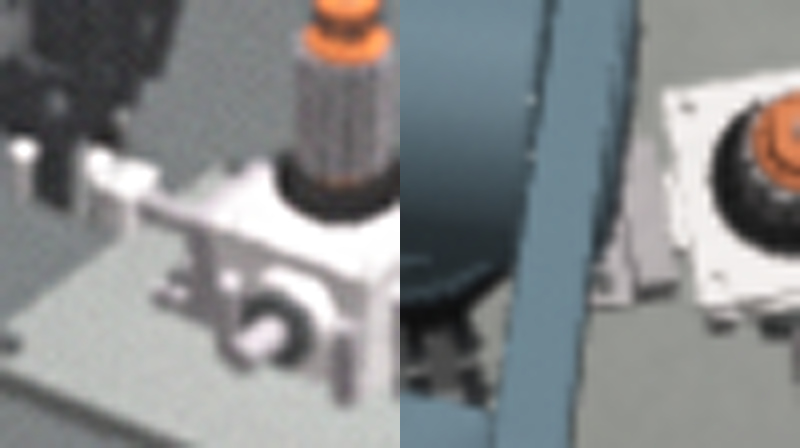

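Side crop shows the shank tip a few mm from the upright at hole height; the top view is hidden by the arm. Advance gently and watch the force.

Call:
jog_arm:
  series:
    - [[-1.5,0,0,0,0,0,10],[-1.5,0,0,0,0,0,10],[-1.5,0,0,0,0,0,10],[-1.5,0,0,0,0,0,10],[-1.5,0,0,0,0,0,10],[-1,0,0,0,0,0,10],[-1,0,0,0,0,0,10],[-1,0,0,0,0,0,10],[0,0,0,0,0,0,10],[0,0,0,0,0,0,10]]

```text
time_s: 8.45
eef_pos: [0.4966, 0.0534, 0.0348]
eef_rot: [-0.0, 0.642, 0.767, 0.0]
wrist_force: [0.8, 0.3, -2.2]
opening: 0.241
grasp_force: 60.6
```

```bash
python3 - <<'E'
from h import *
show()
E
```

```text
t 8.45 p [0.4966 0.0534 0.0348] yang 10.17 z [-0.  0. -1.] F [ 0.8  0.3 -2.2] T [ 0.02 -0.01 -0.01] op 0.241 gf 60.6
```

Call:
jog_arm:
  series:
    - [[-2,0,0,0,0,0,10],[-2,0,0,0,0,0,10],[-2,0,0,0,0,0,10],[-2,0,0,0,0,0,10],[-2,0,0,0,0,0,10],[-2,0,0,0,0,0,10],[-2,0,0,0,0,0,10],[-1,0,0,0,0,0,10],[0,0,0,0,0,0,10],[0,0,0,0,0,0,10]]

```text
time_s: 9.45
eef_pos: [0.4993, 0.0386, 0.0348]
eef_rot: [-0.0, 0.642, 0.767, -0.0]
wrist_force: [0.6, 0.5, -1.1]
opening: 0.242
grasp_force: 60.6
```

```bash
python3 - <<'E'
from h import *
show()
E
```

```text
t 9.45 p [0.4993 0.0386 0.0348] yang 10.17 z [-0.  0. -1.] F [ 0.6  0.5 -1.1] T [0.09 0.   0.  ] op 0.242 gf 60.6
```

Call:
jog_arm:
  series:
    - [[-2,0,0,0,0,0,10],[-2,0,0,0,0,0,10],[-2,0,0,0,0,0,10],[-2,0,0,0,0,0,10],[-2,0,0,0,0,0,10],[-1,0,0,0,0,0,10],[-1,0,0,0,0,0,10],[0,0,0,0,0,0,10],[0,0,0,0,0,0,10],[0,0,0,0,0,0,10]]

```text
time_s: 10.45
eef_pos: [0.5014, 0.0269, 0.0348]
eef_rot: [-0.0, 0.642, 0.767, -0.0]
wrist_force: [-0.2, 0.1, -2.0]
opening: 0.24
grasp_force: 60.6
```

```bash
python3 - <<'E'
from h import *
show()
E
```

```text
t 10.45 p [0.5014 0.0269 0.0348] yang 10.18 z [-0.  0. -1.] F [-0.2  0.1 -2. ] T [0.02 0.   0.02] op 0.24 gf 60.6
```

Call:
jog_arm:
  series:
    - [[-0.5,0,0,0,0,0,10],[-0.5,0,0,0,0,0,10],[-0.5,0,0,0,0,0,10],[-0.5,0,0,0,0,0,10],[-0.5,0,0,0,0,0,10],[-0.5,0,0,0,0,0,10],[-0.3,0,0,0,0,0,10],[0,0,0,0,0,0,10],[0,0,0,0,0,0,10],[0,0,0,0,0,0,10]]

```text
time_s: 11.45
eef_pos: [0.5017, 0.0253, 0.0348]
eef_rot: [-0.001, 0.642, 0.767, 0.001]
wrist_force: [-0.5, 9.5, 1.3]
opening: 0.234
grasp_force: 60.8
```

```bash
python3 - <<'E'
from h import *
show()
E
```

```text
t 11.45 p [0.5017 0.0253 0.0348] yang 10.16 z [-4.0e-04  2.6e-03 -1.0e+00] F [-0.5  9.5  1.3] T [ 1.42  0.05 -0.02] op 0.234 gf 60.8
```

Call:
jog_arm:
  series:
    - [[0,0,0,0,0,0,45],[0,0,0,0,0,0,45],[0,0,0,0,0,0,45],[0,0,0,0,0,0,45],[0,0,-10,0,0,0,45],[5,0,-25,0,0,0,80],[10,0,-35,0,0,0,80],[10,0,-35,0,0,0,80],[10,0,-35,0,0,0,80],[10,0,-35,0,0,0,80]]

```text
time_s: 12.45
eef_pos: [0.4938, 0.0682, 0.2121]
eef_rot: [0.0, 0.642, 0.767, 0.0]
wrist_force: [-0.3, -1.2, 0.1]
opening: 0.934
grasp_force: 0.0
```

```bash
python3 - <<'E'
from h import *
from bench import ctrl
p,r=show()
im=[]
for n in("side","top"):
    c=ctrl.camera(n);np.savez(f"{n}5.npz",**c);f=c["frame"]
    u,v=proj(c,[.50,.0,.045])[0].astype(int);print(n,u,v)
    im.append(cv2.resize(f[v-28:v+28,u-25:u+25],None,fx=8,fy=8,interpolation=cv2.INTER_CUBIC))
    P=pts(c)
    if 1:
        g=f.astype(int);x0,y0,x1,y1=(245,180,345,265) if n=="top" else (250,225,350,285)
        m=np.zeros(P.shape[:2],bool);m[y0:y1,x0:x1]=1
        base=m&(np.abs(P[...,2]-.014)<.004)&(np.ptp(g,axis=2)<30)&(g.mean(2)>90)
        n_,l,st,ce=cv2.connectedComponentsWithStats(base.astype(np.uint8));i=1+st[1:,4].argmax()
        cnt=cv2.findContours((l==i).astype(np.uint8),cv2.RETR_EXTERNAL,cv2.CHAIN_APPROX_NONE)[0][0][:,0]
        print("base",cv2.minAreaRect(plane(c,cnt,.014)[:,:2].astype(np.float32)))
        a=np.radians(10.15);S=np.array([.5167,-.061]) 
        d=P[...,:2]-S;X=d@[np.cos(a),np.sin(a)];Y=d@[-np.sin(a),np.cos(a)]
        k=m&(np.abs(X)<.02)&(Y>.058)&(Y<.14)&(np.abs(P[...,2]-.053)<.006)
        print("grip",k.sum(),Y[k].min(),Y[k].max(),X[k].mean(),np.median(P[...,2][k])) if k.any() else print("none")
cv2.imwrite("pics/both5.png",np.hstack(im))
E
```

```text
t 12.45 p [0.4938 0.0682 0.2121] yang 10.16 z [ 9.e-04 -2.e-04 -1.e+00] F [-0.3 -1.2  0.1] T [-0.04 -0.03  0.  ] op 0.934 gf 0.0
side 281 240
base ((0.5160105228424072, -0.06231790781021118), (0.19568511843681335, 0.23407869040966034), 10.108548164367676)
grip 49 0.0696214413467409 0.11636878638573629 -0.0016278675722182128 0.049896238385808256
top 272 227
base ((0.5188257098197937, -0.06686828285455704), (0.18855836987495422, 0.21628911793231964), 9.79381275177002)
grip 48 0.05845828393283478 0.11434351615449835 0.0009915449621706882 0.050169804611331914
```

View pics/both5.png

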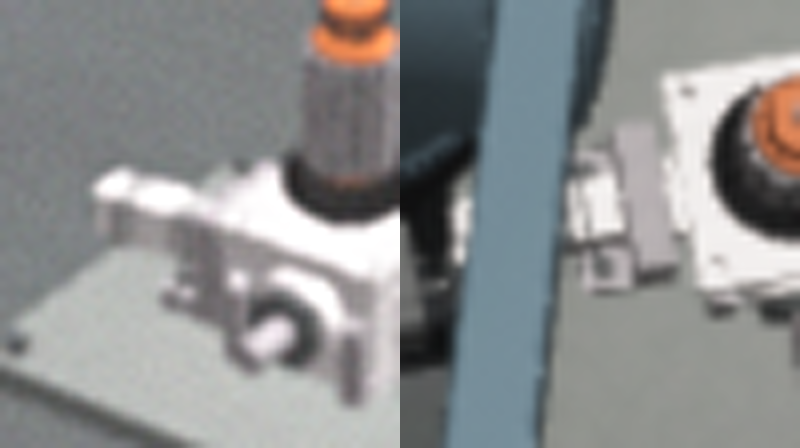

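Pin's grip sits flush against the upright (side crop grip from (95,195) to (190,230); top shows no gap), outer end measured at stand y 0.114-0.116 m, expected 0.1165: home. Next: turn 90° over the armature.

```bash
python3 - <<'E'
from h import *
p,r=show();print(rows(p,r,np.array([.5167,-.0612,.215]),down(-79.85),12).tolist())
for n in("side","top"):
    c=load(n+"5.npz");P=pts(c);m=(P[...,2]>.15)&(P[...,2]<.185)&(np.hypot(P[...,0]-.517,P[...,1]+.061)<.03)
    for lo,hi in((.165,.171),(.171,.185)):
        q=P[m&(P[...,2]>lo)&(P[...,2]<hi)];print(n,lo,len(q),q.mean(0),(q.min(0)+q.max(0))/2) if len(q) else 0
    fl=(np.abs(P[...,2]-.0765)<.003)&(np.hypot(P[...,0]-.517,P[...,1]+.061)<.06);print("fl",cv2.minAreaRect(P[fl][:,:2].astype(np.float32)))
E
```

```text
t 12.55 p [0.4971 0.0685 0.2162] yang 10.24 z [ 1.060e-02 -8.000e-04 -9.999e-01] F [ 0.4 -0.1 -0.4] T [ 0.03 -0.02 -0.01] op 0.939 gf 0.0
[-9.3476, 7.7394, 0.1455, 0.0008, -0.0005, 0.131]
side 0.165 18 [ 0.51146371 -0.06146766  0.16831324] [ 0.51539489 -0.06106796  0.1678846 ]
side 0.171 24 [ 0.5160998  -0.06317948  0.17523768] [ 0.51626132 -0.06314034  0.17651529]
fl ((0.5170480012893677, -0.061150431632995605), (0.0794466957449913, 0.07730331271886826), 8.723152160644531)
top 0.165 49 [ 0.5171291  -0.06027988  0.16856632] [ 0.51713753 -0.06055889  0.16813203]
top 0.171 24 [ 0.5164082  -0.06037486  0.17511016] [ 0.51760007 -0.06044325  0.17738724]
fl ((0.5175760984420776, -0.06090681627392769), (0.07400618493556976, 0.07394368946552277), 10.115442276000977)
```

Call:
jog_arm:
  series:
    - [[-9.3,7.7,0.1,0,0,0.131,80],[-9.3,7.7,0.1,0,0,0.131,80],[-9.3,7.7,0.1,0,0,0.131,80],[-9.3,7.7,0.1,0,0,0.131,80],[-9.3,7.7,0.1,0,0,0.131,80],[-9.3,7.7,0.1,0,0,0.131,80],[-9.3,7.7,0.1,0,0,0.131,80],[-9.3,7.7,0.1,0,0,0.131,80],[-9.3,7.7,0.1,0,0,0.131,80],[-9.3,7.7,0.1,0,0,0.131,80]]

```text
time_s: 13.55
eef_pos: [0.5247, -0.0408, 0.2086]
eef_rot: [-0.0, 0.977, 0.215, -0.0]
wrist_force: [-0.1, -0.1, -0.0]
opening: 0.934
grasp_force: 0.0
```

Call:
jog_arm:
  series:
    - [[-9.3,7.7,0,0,0,0.131,80],[-9.3,7.7,0,0,0,0.131,80],[0,0,0,0,0,0,80],[0,0,0,0,0,0,80],[0,0,0,0,0,0,80],[0,0,0,0,0,0,80],[0,0,0,0,0,0,80],[0,0,0,0,0,0,80],[0,0,0,0,0,0,80],[0,0,0,0,0,0,80]]

```text
time_s: 14.55
eef_pos: [0.5134, -0.0611, 0.2088]
eef_rot: [-0.0, 0.996, 0.088, -0.0]
wrist_force: [0.3, -0.2, -0.1]
opening: 0.94
grasp_force: 0.0
```

```bash
python3 - <<'E'
from h import *
p,r=show();print(rows(p,r,np.array([.5168,-.0612,.114]),down(-79.85),1).tolist())
E
```

```text
t 14.55 p [ 0.5134 -0.0611  0.2088] yang -79.87 z [-1.e-04  0.e+00 -1.e+00] F [ 0.3 -0.2 -0.1] T [-0.03  0.05 -0.01] op 0.94 gf 0.0
[3.3587, 0.7219, 94.7598, -0.0, 0.0001, -0.0004]
```

Call:
jog_arm:
  series:
    - [[1.7,0.4,6,0,0,0,80],[1.7,0.3,10,0,0,0,80],[0,0,14,0,0,0,80],[0,0,16,0,0,0,80],[0,0,16,0,0,0,80],[0,0,14,0,0,0,80],[0,0,10,0,0,0,80],[0,0,6,0,0,0,80],[0,0,2,0,0,0,70],[0,0,0,0,0,0,60]]

```text
time_s: 15.55
eef_pos: [0.517, -0.0613, 0.1148]
eef_rot: [0.0, 0.996, 0.088, 0.0]
wrist_force: [-0.3, 0.0, 0.9]
opening: 0.699
grasp_force: 0.0
```

```bash
python3 - <<'E'
from h import *
p,r=show();print(rows(p,r,np.array([.5168,-.0612,.114]),down(-79.85),1).tolist())
E
```

```text
t 15.55 p [ 0.517  -0.0613  0.1148] yang -79.89 z [ 1.e-04 -0.e+00 -1.e+00] F [-0.3  0.   0.9] T [0.02 0.03 0.  ] op 0.699 gf 0.0
[-0.1322, -0.1572, 0.8172, 0.0001, -0.0001, -0.0007]
```

Close on the core.

Call:
jog_arm:
  series:
    - [[0,0,0,0,0,0,45],[0,0,0,0,0,0,45],[0,0,0,0,0,0,38],[0,0,0,0,0,0,35],[0,0,0,0,0,0,30],[0,0,0,0,0,0,25],[0,0,0,0,0,0,25],[0,0,0,0,0,0,25],[0,0,0,0,0,0,25],[0,0,0,0,0,0,25]]

```text
time_s: 16.55
eef_pos: [0.5171, -0.0605, 0.1156]
eef_rot: [-0.001, 0.996, 0.088, 0.0]
wrist_force: [-2.0, 5.2, 5.7]
opening: 0.418
grasp_force: 59.1
```

```bash
python3 - <<'E'
from h import *
show()
E
```

```text
t 16.55 p [ 0.5171 -0.0605  0.1156] yang -79.89 z [ 7.0e-04  1.1e-03 -1.0e+00] F [-2.   5.2  5.7] T [0.87 0.33 0.  ] op 0.418 gf 59.1
```

Rock first swing (+6.3°) about the bearing, easing up 13 mm/rad.

Call:
jog_arm:
  series:
    - [[0,0.8,-0.2,0.018,0,0,25],[0,0.8,-0.2,0.018,0,0,25],[0,0.8,-0.2,0.018,0,0,25],[0,0.8,-0.2,0.018,0,0,25],[0,0.8,-0.2,0.018,0,0,25],[0,0.8,-0.2,0.018,0,0,25],[0,0,0,0,0,0,25],[0,0,0,0,0,0,25],[0,0,0,0,0,0,25],[0,0,0,0,0,0,25]]

```text
time_s: 17.55
eef_pos: [0.5182, -0.0658, 0.1169]
eef_rot: [-0.054, 0.995, 0.088, -0.004]
wrist_force: [-2.4, 2.8, 7.5]
opening: 0.417
grasp_force: 60.2
```

```bash
cat >> h.py <<'E'
def lean(): # armature estimate assuming rigid grip: pivot point 44mm ahead of TCP
    p,r=show();z=r.as_matrix()[:,2];a=np.radians(10.15);ey=np.array([-np.sin(a),np.cos(a),0]);ex=np.array([np.cos(a),np.sin(a),0])
    b=p+.044*z;print("lean deg (tip to +y)",np.round(np.degrees(z@ey),2),"x",np.round(np.degrees(z@ex),2),"bearing stand xy,z mm",np.round([(b-[.5168,-.0612,0])@ex*1000,(b-[.5168,-.0612,0])@ey*1000,b[2]*1000],2));return p,r
E
python3 -c "
from h import *
lean()"
```

```text
t 17.55 p [ 0.5182 -0.0658  0.1169] yang -79.88 z [-0.0177  0.1064 -0.9942] F [-2.4  2.8  7.5] T [0.58 0.44 0.07] op 0.417 gf 60.2
lean deg (tip to +y) 6.18 x 0.08 bearing stand xy,z mm [ 0.65 -0.08 73.12]
```

Call:
jog_arm:
  series:
    - [[0,-1.2,-0.4,-0.027,0,0,25],[0,-1.2,-0.4,-0.027,0,0,25],[0,-1.2,-0.4,-0.027,0,0,25],[0,-1.2,-0.4,-0.027,0,0,25],[0,-1.2,-0.4,-0.027,0,0,25],[0,-1.2,-0.4,-0.027,0,0,25],[0,-1.2,-0.4,-0.027,0,0,25],[0,-1.2,-0.4,-0.027,0,0,25],[0,0,0,0,0,0,25],[0,0,0,0,0,0,25]]

```text
time_s: 18.55
eef_pos: [0.5152, -0.0565, 0.1183]
eef_rot: [0.054, 0.995, 0.088, 0.004]
wrist_force: [1.2, -1.3, -14.9]
opening: 0.415
grasp_force: 62.9
```

```bash
python3 -c "
from h import *
lean()"
```

```text
t 18.55 p [ 0.5152 -0.0565  0.1183] yang -79.87 z [ 0.0169 -0.1058 -0.9942] F [  1.2  -1.3 -14.9] T [ 0.43 -0.07 -0.11] op 0.415 gf 62.9
lean deg (tip to +y) -6.14 x -0.11 bearing stand xy,z mm [-0.85  0.22 74.54]
```

Call:
jog_arm:
  series:
    - [[0,1.2,-0.35,0.027,0,0,25],[0,1.2,-0.35,0.027,0,0,25],[0,1.2,-0.35,0.027,0,0,25],[0,1.2,-0.35,0.027,0,0,25],[0,1.2,-0.35,0.027,0,0,25],[0,1.2,-0.35,0.027,0,0,25],[0,1.2,-0.35,0.027,0,0,25],[0,1.2,-0.35,0.027,0,0,25],[0,0,0,0,0,0,25],[0,0,0,0,0,0,25]]

```text
time_s: 19.55
eef_pos: [0.5177, -0.0664, 0.1219]
eef_rot: [-0.054, 0.995, 0.088, -0.005]
wrist_force: [0.3, -1.6, -17.3]
opening: 0.416
grasp_force: 62.7
```

```bash
python3 -c "
from h import *
lean()"
```

```text
t 19.55 p [ 0.5177 -0.0664  0.1219] yang -79.92 z [-0.019   0.1058 -0.9942] F [  0.3  -1.6 -17.3] T [-0.85 -0.17  0.07] op 0.416 gf 62.7
lean deg (tip to +y) 6.16 x -0.0 bearing stand xy,z mm [-2.000e-02 -5.500e-01  7.814e+01]
```

Call:
jog_arm:
  series:
    - [[0,-1.2,-0.3,-0.027,0,0,25],[0,-1.2,-0.3,-0.027,0,0,25],[0,-1.2,-0.3,-0.027,0,0,25],[0,-1.2,-0.3,-0.027,0,0,25],[0,-1.2,-0.3,-0.027,0,0,25],[0,-1.2,-0.3,-0.027,0,0,25],[0,-1.2,-0.3,-0.027,0,0,25],[0,-1.2,-0.3,-0.027,0,0,25],[0,0,0,0,0,0,25],[0,0,0,0,0,0,25]]

```text
time_s: 20.55
eef_pos: [0.5167, -0.0563, 0.1255]
eef_rot: [0.054, 0.995, 0.088, 0.006]
wrist_force: [0.4, -0.1, -3.2]
opening: 0.418
grasp_force: 63.7
```

```bash
python3 -c "
from h import *
lean()"
```

```text
t 20.55 p [ 0.5167 -0.0563  0.1255] yang -79.87 z [ 0.0207 -0.1061 -0.9941] F [ 0.4 -0.1 -3.2] T [0.19 0.03 0.06] op 0.418 gf 63.7
lean deg (tip to +y) -6.19 x 0.1 bearing stand xy,z mm [ 0.87  0.09 81.73]
```

Free (only the armature's weight is felt). Straighten upright, then lift.

Call:
jog_arm:
  series:
    - [[0,1.2,-0.3,0.027,0,0,25],[0,1.2,-0.3,0.027,0,0,25],[0,1.2,-0.3,0.027,0,0,25],[0,1.2,-0.3,0.027,0,0,25],[0,0,-1,0,0,0,25],[0,0,-2,0,0,0,25],[0,0,-2,0,0,0,25],[0,0,-1,0,0,0,25],[0,0,0,0,0,0,25],[0,0,0,0,0,0,25]]

```text
time_s: 21.55
eef_pos: [0.5168, -0.0611, 0.1321]
eef_rot: [0.0, 0.996, 0.088, 0.0]
wrist_force: [0.0, -0.4, -3.7]
opening: 0.413
grasp_force: 63.7
```

```bash
python3 -c "
from h import *
p,r=lean()
print(rows(p,r,np.array([.5168,-.0612,.1435]),down(-79.85),1).tolist())"
```

```text
t 21.55 p [ 0.5168 -0.0611  0.1321] yang -79.87 z [ 1.e-04 -1.e-04 -1.e+00] F [ 0.  -0.4 -3.7] T [-0.    0.06 -0.  ] op 0.413 gf 63.7
lean deg (tip to +y) -0.01 x 0.0 bearing stand xy,z mm [3.000e-02 1.000e-01 8.811e+01]
[-0.0268, 0.1033, -11.3947, 0.0001, -0.0, -0.0004]
```

Call:
jog_arm:
  series:
    - [[0,0,-1,0,0,0,25],[0,0,-2,0,0,0,25],[0,0,-2,0,0,0,25],[0,0,-2,0,0,0,25],[0,0,-2,0,0,0,25],[0,0,-1.5,0,0,0,25],[0,0,-1,0,0,0,25],[0,0,0,0,0,0,25],[0,0,0,0,0,0,25],[0,0,0,0,0,0,25]]

```text
time_s: 22.55
eef_pos: [0.5168, -0.0613, 0.1435]
eef_rot: [-0.0, 0.996, 0.088, -0.0]
wrist_force: [0.5, -0.7, -2.5]
opening: 0.418
grasp_force: 63.7
```

```bash
python3 - <<'E'
from h import *
from bench import ctrl
p,r=lean();c=ctrl.camera("side");np.savez("side6.npz",**c);f=c["frame"]
u,v=proj(c,[.51,-.03,.07])[0].astype(int);print(u,v)
cv2.imwrite("pics/side6.png",cv2.resize(f[v-37:v+37,u-50:u+50],None,fx=8,fy=8,interpolation=cv2.INTER_CUBIC))
for z in(.053,.076,.0795,.085): print(z,(proj(c,[.5168,-.0612,z])[0]-[u-50,v-37])*8)
P=pts(c);g=f.astype(int);m=np.zeros(P.shape[:2],bool);m[225:285,250:350]=1
base=m&(np.abs(P[...,2]-.014)<.004)&(np.ptp(g,axis=2)<30)&(g.mean(2)>90)
print("base z",np.median(P[base][:,2]),cv2.minAreaRect(P[base][:,:2].astype(np.float32)))
q=P[base]; print(np.linalg.lstsq(np.c_[q[:,:2],np.ones(len(q))],q[:,2],rcond=None)[0])
E
```

```text
t 22.55 p [ 0.5168 -0.0613  0.1435] yang -79.89 z [-2.e-04  0.e+00 -1.e+00] F [ 0.5 -0.7 -2.5] T [ 0.   -0.02 -0.03] op 0.418 gf 63.7
lean deg (tip to +y) 0.0 x -0.01 bearing stand xy,z mm [-7.000e-02 -5.000e-02  9.946e+01]
290 236
0.053 [471.17655529 359.98721551]
0.076 [472.79828006 310.87833802]
0.0795 [473.04719964 303.34058463]
0.085 [473.43951055 291.46067202]
base z 0.01497203578817119 ((0.5723139047622681, -0.050400152802467346), (0.3080238103866577, 0.23548460006713867), 9.5690336227417)
[0.00212489 0.00108562 0.0139463 ]
```

View pics/side6.png

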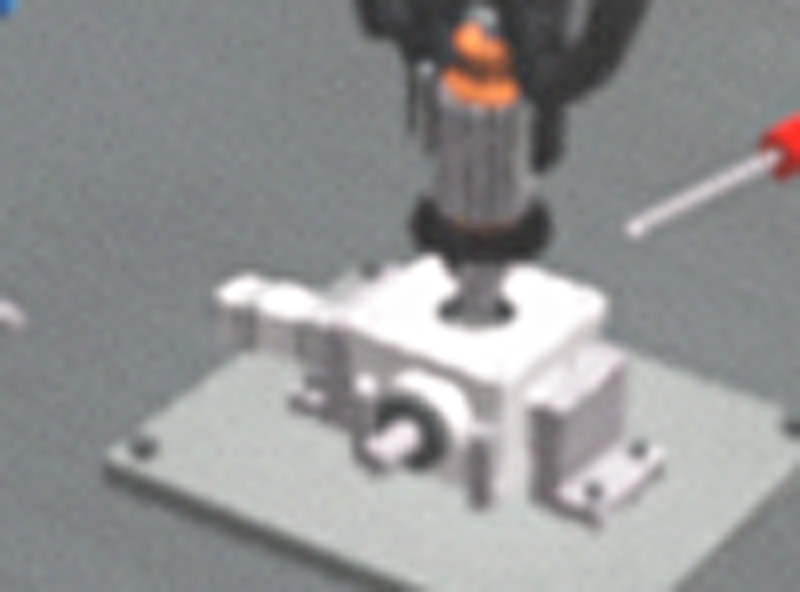

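The picture shows the pinion tip at about (475,305) over the bore mouth (ellipse centred near (478,310)), the pin home at (220-340,300), stand flat. I'll check the lift against the first image, then raise a little for margin.

```bash
python3 - <<'E'
from h import *
for n in("side0.npz","side5.npz","side6.npz"):
    c=load(n);f=c["frame"].astype(int);u0,v0=proj(c,[.5168,-.0612,.15])[0]
    w=np.clip((f[...,2]-f[...,0]-60)/60,0,1);x=slice(int(u0)-12,int(u0)+14)
    col=w[:,int(u0)-3:int(u0)+4].mean(1);col[:150]=0;col[250:]=0
    i=np.nonzero(col>.5)[0];b=i.max();edge=b+(col[b]-.5)/(col[b]-col[b+1]);P=pts(c)
    z0=proj(c,[.5168,-.0612,.149])[0][1];z1=proj(c,[.5168,-.0612,.176])[0][1];print(n,"winding low edge v",round(edge,2),"px/mm",(z0-z1)/27)
E
```

```text
side0.npz winding low edge v 219.12 px/mm 0.2847433558632428
side5.npz winding low edge v 219.21 px/mm 0.2847433558632428
side6.npz winding low edge v 211.25 px/mm 0.2847433558632428
```

Call:
jog_arm:
  series:
    - [[0,0,-0.5,0,0,0,25],[0,0,-0.5,0,0,0,25],[0,0,-0.5,0,0,0,25],[0,0,-0.3,0,0,0,25],[0,0,0,0,0,0,25],[0,0,0,0,0,0,25],[0,0,0,0,0,0,25],[0,0,0,0,0,0,25],[0,0,0,0,0,0,25],[0,0,0,0,0,0,25]]

```text
time_s: 23.6
eef_pos: [0.5168, -0.0613, 0.1453]
eef_rot: [-0.0, 0.996, 0.088, -0.0]
wrist_force: [0.5, -0.3, -3.2]
opening: 0.413
grasp_force: 63.7
```

Lift is 28 mm plus 1.8 mm, so the pinion tip is about 6.5 mm above the flange. Handing in.

```bash
python3 -c "
from bench import ctrl
print(ctrl.hand_in())"
```

```text
the job is handed in; nothing more can be done
None
```

The job is handed in at about 23.6 s: the pin is home and the armature was rocked free. It is held upright over the bore with the pinion about 6.5 mm above the gear head, and the stand looks flat on the bench.

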